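# Function test of a dead-man bench lift

## Robot

A 6-joint arm with a two-finger parallel gripper is mounted at the origin on a cart in front of the work surface, level with it; the furniture and walls round the work are solid. World frame = base frame: x ahead of the robot, y to its left, z up, the work surface at z = 0. Lengths are in m, angles in rad, forces in N, time in s.
With the tool pointing down it reaches from about 0.25 to 0.775 m from the base axis. Payload 8.9 kg.
Tool frame: the origin (TCP) lies between the finger pads; the fingertips stand 22 mm ahead of it and the grasp point (between the pads) lies 3 mm ahead of it; z points along the fingers, y is the line along which they close (so a half turn about z gives the same grasp; the last joint's range is limited). The gripper opens to 85 mm and grips with 20 to 120 N. Pads are 22 mm wide; open, the fingers measure 114 mm over their backs; the gripper's body (76 mm by 85 mm) begins 54 mm behind the grasp point. The pads swing forward as they close: fully open they stand 13 mm farther back than shut.
Start: joints at [-1.416, 0.291, -0.153, 1.127, 0, 1.431], TCP at [0.152, -0.503, 0.216] pointing down, gripper open.
Joint ranges: [-2.52, 2.52], [-0.91, 1.74], [-1.3, 1.37], [-1.96, 2.02], [-1.52, 1.47], [-3.14, 3.14]. Speed limits (rad/s): [2.22, 2.22, 2.79, 3.14, 3.14, 3.14].

## Interface

Orientations are given as a 3x3 rotation matrix whose columns are the frame's x, y, z axes.
In Python, from plant import manip gives the robot as it stands.
- The arm moves only by the tool nudge_tcp, called after "Request:" by a JSON object that holds its "method" and its "body". Schema: {"type":"object","properties":{"motion":{"type":"string"},"aperture":{"type":"number"},"clamp_n":{"type":"number"},"only":{"type":"string"},"quiet":{"type":"boolean"},"lines":{"type":"string"}},"required":["motion"],"additionalProperties":false}. motion is a string of 1 to 12 rows, one to a line, with the numbers parted by commas; each row has 6 numbers: dx, dy, dz in units of 20 mm, then a rotation vector rx, ry, rz in units of 0.05 rad; each row is the pose to reach, as a shift and turn from the pose commanded when the call began, along the tool's axes at that moment; what a row does not reach only later rows make up. A row lasts 1/8 s, in which the tool goes at most 0.0625 m and 0.188 rad, less where a joint would pass 70% of its speed; a pose out of reach is approached as far as the arm can. aperture is the opening from 0.0 (shut) to 1.0 (fully open), set as the call begins (left out keeps the last). The fingers move at their own pace and stop on an object; clamp_n is the grip in N (left out, the last holds). Time passes only in rows, so rows that do not move let the fingers close. The tool returns the time, the measured TCP pose, the force, the opening and the grip force at its end. only (a regular expression) keeps the lines of the reply that match it, lines (a string "A,B") keeps lines A to B, and quiet returns only ok. Input that does not fit is refused with a message, and nothing moves.
- manip.observe(): the state, without advancing time (a new reading comes with each control period).
- manip.get_image(name): name is "scene" or "side" or "wrist"; returns the picture (384x512x3 uint8, blue, green, red); there is no depth.
- manip.camera_info(name): a dict with "vertical_fov" (degrees; the focal length in pixels is half the picture's height over the tangent of half this angle, whatever the lens; pixels are square), "cx", "cy" (the principal point, pixels), "pose" (4x4, takes a point from camera to world coordinates). Camera axes: x right, y down, z forward; pixel columns grow to the right and rows downward; lengths in m; the calibration is good to about 2 mm. A picture is of the moment at which its call begins: read the wrist's pose just before it. camera_info takes no time and is no camera call; for the wrist camera it gives the pose at the moment of the call.
- manip.finish_job(): hands the job in; it is judged then, once.
The state is a dict: "clock": time; "joint_positions": joint angles; "joint_vel": joint speeds; "effort": joint torques, N m; "tool_pos": TCP position; "ee_rot": TCP orientation; "force": force on the tool from outside, world axes, zero at the start; "torque": the same for the moment, N m; "grip_width": opening from 0.0 (shut) to 1.0 (fully open); "gripper_force": force on a finger pad.
Only numpy, scipy, OpenCV 4.12 (cv2) and the standard library are available. Lean on these libraries where they do the work, as an engineer would, in place of code of your own. Each camera call takes 0.05 s, during which the arm holds its last target. There are 200 camera calls.

## Task

Test the small lever lift with its weight: hang the blue test weight by its arch handle on the lift's hook and let go of it, then push the red dead-man handle down until the pointer stands in the middle of the green band, and keep it there. The program finishes while still holding the handle down against its spring, with the weight hanging freely from the hook; leave the tape roll, the clip and the screw box where they are.

Things in the scene. Friction and masses are not known exactly. Their poses are not given: they have to be found in the camera images.
- lift_stand: Fixed lift stand: grey base 120 x 150 x 12 mm, two cheeks 176 mm high, between them a rocking steel beam (14 x 18 mm) along the stand's y at x = 0, pivoted at z = 160 mm about its x axis, y from -168 to +148 mm. Hook at y = +140, red handle at y = -160 mm, both reaching 93 mm out to the robot side (-x). Origin: middle of the base's underside; x away from the robot, y left, z up, turned by its yaw.
- dial_band (a point): Middle of the green band on the white dial plate (3 mm thick; stand x = -25 mm, y from -65 to +21 mm, z from 216 to 276 mm) in front of the cheeks. A red pointer fixed to the lever, 105 mm long from the pivot, runs over it: upright at rest, leaning right (-y) as the handle goes down. Fixed to the stand.
- lift_lever (a joint): Angle of the rocking beam, rad: 0 at rest (level, at its stop), growing as the handle goes down and the hook up; lower stop at 0.50. Green band 0.27 to 0.37, middle 0.32 (handle 50 mm down, 8 mm nearer the pivot; hook 44 mm up). A spring (3 Nm/rad, 0.3 Nm at rest) and the weight drive it back to 0 when let go; at mid band with the weight hung the handle needs about 11 N.
- hook_seat (a point): Lowest point of the hook's valley, on top of its round rod (9 mm, along the stand's x): stand x = -75, y = +140, z = 158.5 mm at rest. The underside of the weight's bar comes to rest here. The upturned tip, 18 mm farther out (-x), rises 18 mm above it; behind the valley the rod rises 6 mm towards the beam. Moves with the lever.
- handle_top (a point): Middle of the top line of the red handle, a round bar 24 mm in diameter and 75 mm long along the stand's x axis (stand x from -18 to -93 mm); at rest this point is at stand x = -56 mm, y = -160 mm, z = 172 mm. Moves with the lever.
- test_weight: Loose blue round iron weight, 64 mm across, 28 mm high, 0.3 to 0.6 kg, with a fixed square arch handle of 9 mm round steel. Origin: middle of the underside, z up. The arch lies in the weight's y-z plane: upright legs at y = +-24 mm (57 mm over their outsides, straight up to z = 89 mm), top bar along y, its centre at z = 100 mm, top at 104.5 mm.
- weight_bar (a point): Middle of the underside of the top bar of the arch handle, 95.5 mm above the weight's underside.
- tape_roll: Bystander: small roll of black tape, 53 mm in diameter and 19 mm high, lying flat; origin at the middle of its underside.
- clip: Bystander: spring clamp with orange grips, 56 x 113 x 20 mm, lying flat; origin at the middle of its underside.
- screw_box: Bystander: yellow cardboard screw box, 60 x 85 x 42 mm; origin at the middle of its underside.

How it is judged:
By the outcome, as a careful person would: the job done as asked, in the order asked, and still so for the second after the job is handed in, while the arm keeps its last pose, push and grip.
It also fails if it takes over 50 s, if anything falls off the work surface, if the arm or the gripper's body presses on something with over 40 N, if the wrist force passes 120 N, or if a joint passes its speed limit or range.

## Working session

There is one attempt and no reset: what is moved stays moved. The work goes in short steps, Python scripts to look and compute and a tool call to move; the robot and the scene stay as the last step left them, time stands still between calls to the robot, and variables do not carry over. Pictures are saved under pics/ and viewed, at most 10 in all, crops included, and the job is handed in when it is done.

```bash
ls; mkdir -p pics
```

Run:
```python
from plant import manip
import cv2
s=manip.observe();print(s['clock'],s['tool_pos'],s['ee_rot'])
a=manip.get_image("scene");b=manip.get_image("side")
for n in("scene","side"):
    c=manip.camera_info(n);print(n,c)
cv2.imwrite("pics/scene0.png",a);cv2.imwrite("pics/side0.png",b)
```

```text
pics
plant.py
0.0 [ 0.15199741 -0.50203643  0.21533148] [[ 9.57136860e-01  2.89635964e-01 -2.01018369e-04]
 [ 2.89635975e-01 -9.57135994e-01  1.30017758e-03]
 [ 1.84176269e-04 -1.30267003e-03 -9.99999135e-01]]
scene {'vertical_fov': 47.12678944473107, 'cx': 255.62892896164962, 'cy': 192.1112332826183, 'pose': array([[-0.83300044, -0.37926671,  0.40282382,  0.08957073],
       [-0.55322713,  0.56166622, -0.61519981,  0.7137287 ],
       [ 0.00707227, -0.73531478, -0.67768884,  0.96050857],
       [ 0.        ,  0.        ,  0.        ,  1.        ]])}
side {'vertical_fov': 52.08292811856711, 'cx': 254.60835444050977, 'cy': 191.76341667082286, 'pose': array([[ 0.97881005, -0.04728166,  0.19923685,  0.4128646 ],
       [-0.20277867, -0.35918281,  0.9109712 , -0.79251319],
       [ 0.02849022, -0.93206875, -0.36115945,  0.48166955],
       [ 0.        ,  0.        ,  0.        ,  1.        ]])}
```

View pics/scene0.png

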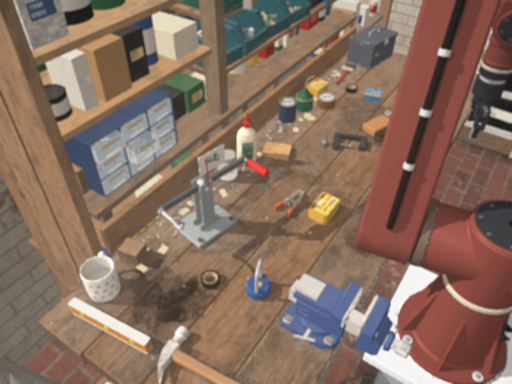

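View pics/side0.png

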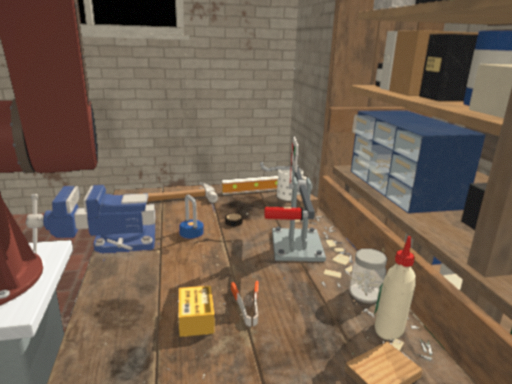

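Run:
```python
import cv2,numpy as np
a=cv2.imread("pics/scene0.png")[125:315,150:283];b=cv2.imread("pics/side0.png")[125:275,172:332]
a=cv2.resize(a,None,fx=3,fy=3,interpolation=2);b=cv2.resize(b,None,fx=2.5,fy=2.5,interpolation=2)
m=np.zeros((570,800,3),np.uint8);m[:,:399]=a;m[:375,400:]=b
cv2.imwrite("pics/m0.png",m)
```

```text
(no output)
```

View pics/m0.png

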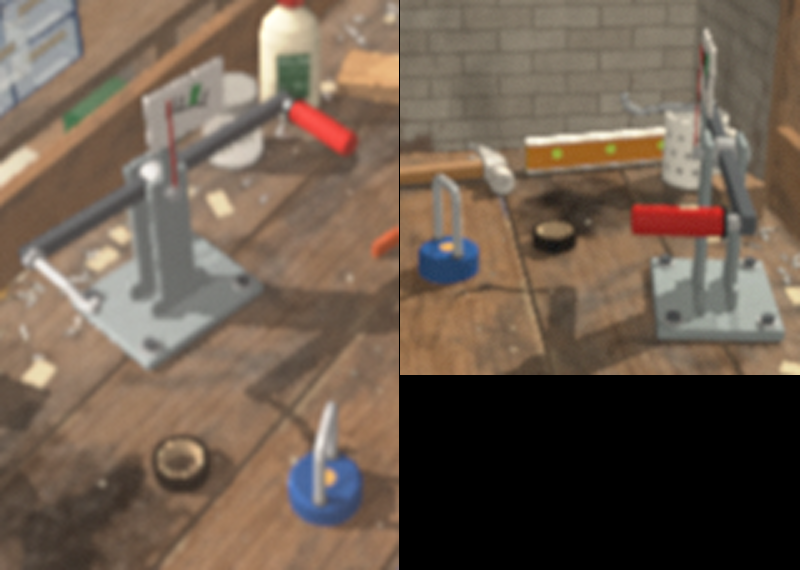

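Create h.py:
```python
import numpy as np
from plant import manip
from scipy.optimize import least_squares
C={n:manip.camera_info(n) for n in("scene","side")}
def proj(c,P):
    T=np.asarray(c['pose']);q=(np.atleast_2d(P)-T[:3,3])@T[:3,:3];f=192/np.tan(np.radians(c['vertical_fov'])/2)
    return q[:,:2]/q[:,2:]*f+[c['cx'],c['cy']]
def tri(obs): # [(cam,uv)]
    g=lambda p:np.concatenate([proj(c,p)[0]-uv for c,uv in obs])
    r=least_squares(g,[.4,0,.1]);return r.x,np.abs(r.fun).max()
def world(p,L): # p=x,y,yaw
    L=np.atleast_2d(L);c,s=np.cos(p[2]),np.sin(p[2])
    return L@np.array([[c,-s,0],[s,c,0],[0,0,1]]).T+[p[0],p[1],0]
def fit(obs,p0): # [(cam,local,uv)]
    g=lambda p:np.concatenate([proj(c,world(p,L))[0]-uv for c,L,uv in obs])
    r=least_squares(g,p0,loss='soft_l1');return r.x,g(r.x).reshape(-1,2).round(1)
```

Run:
```python
from h import *
S,D=C['scene'],C['side']
a=lambda x,y:np.array([150+x/3,125+y/3]); b=lambda x,y:np.array([172+(x-400)/2.5,125+y/2.5])
print('handle end',tri([(S,a(350,140)),(D,b(633,220))]),'handle root',tri([(S,a(290,108)),(D,b(723,221))]))
print('bar farend/near',[tri([(S,a(*p)),(D,b(*q))]) for p in((333,407),(320,450)) for q in((440,180),(457,190))])
print('disc',tri([(S,a(325,490)),(D,b(449,260))]))
print('tape',tri([(S,a(181,461)),(D,b(554,236))]))
m=.001
o=[(S,(-60,75,12),a(150,355)),(S,(-60,-75,12),a(262,286)),(S,(60,75,12),a(78,292)),
(S,(-93,-160,160),a(350,140)),(S,(-18,-160,160),a(290,108)),(D,(-93,-160,160),b(633,220)),(D,(-18,-160,160),b(723,221)),
(D,(-60,-75,12),b(656,333)),(D,(60,-75,12),b(781,332)),(D,(60,75,12),b(766,262)),(D,(-60,75,12),b(652,262)),(S,(0,148,160),a(28,255))]
o=[(c,np.array(L)*m,u) for c,L,u in o]
p,r=fit(o,[.6,0,0]);print('stand',p,r.tolist());
print('seat',world(p,[-.075,.14,.1585]),'htop',world(p,[-.056,-.16,.172]))
```

```text
handle end (array([ 0.58677576, -0.10080947,  0.16088295]), np.float64(0.1326386484444697)) handle root (array([ 0.65968777, -0.10921362,  0.15961232]), np.float64(0.2856074752055804))
bar farend/near [(array([0.4468781 , 0.13851461, 0.107762  ]), np.float64(0.6586161831009463)), (array([0.45762918, 0.13056695, 0.09697417]), np.float64(1.5212251758156299)), (array([0.44306468, 0.17051677, 0.09292627]), np.float64(1.2528423073390798)), (array([0.45395684, 0.16278881, 0.08146935]), np.float64(3.5297074042928216))]
disc (array([0.44948742, 0.15120161, 0.00956252]), np.float64(0.9859077484836689))
tape (array([0.56973162, 0.19569496, 0.00895347]), np.float64(0.49292119635970266))
stand [ 0.70753887  0.03696436 -0.19991168] [[-0.5, 1.3], [1.0, -2.7], [-2.5, 0.1], [0.6, 0.3], [2.1, -0.9], [-1.1, 0.7], [0.6, 1.2], [0.5, -1.2], [2.0, 0.3], [-1.8, -0.7], [-0.8, -1.7], [-1.4, -0.6]]
seat [[0.66183415 0.18906984 0.1585    ]] htop [[ 0.62088092 -0.10872847  0.172     ]]
```

Run:
```python
from h import *
c=manip.camera_info('wrist');s=manip.observe();T=c['pose'];R=np.array(s['ee_rot'])
print(c['vertical_fov'],c['cx'],c['cy'],'cam in tool',R.T@(T[:3,3]-s['tool_pos']),(R.T@T[:3,:3]).round(3).tolist())
```

```text
70.08033227051654 258.35483168619777 192.5021906638637 cam in tool [ 0.0732062   0.00081953 -0.15738805] [[0.001, -0.959, -0.285], [1.0, 0.0, 0.0], [-0.0, -0.285, 0.959]]
```
Camera is 73mm ahead in tool x, 157 behind, tilted back -x. Image up = +tool x (row down is -x). Optical axis at distance d leads: x=0.073-0.297*d'. Hits the tool axis at ~0.25 below camera = 90mm ahead of TCP.

Units first: shifts go in units of 20 mm and turns go in units of 0.05 rad. So 0.533 m is 26.65, -0.457 m is -22.85.

Request:
{"method": "nudge_tcp", "body": {"motion": "1.5,-1.5,-1.5,0,0,0\n4,-3.5,-3,0,0,0\n6.5,-5.5,-4.5,0,0,0\n8.75,-7.5,-5.25,0,0,0\n11,-9.5,-5.25,0,0,0\n13.25,-11.5,-5.25,0,0,0\n15.5,-13.5,-5.25,0,0,0\n17.75,-15.5,-5.25,0,0,0\n20,-17.5,-5.25,0,0,0\n22.25,-19.5,-5.25,0,0,0\n24.5,-21.5,-5.25,0,0,0\n26.65,-22.85,-5.25,0,0,0", "aperture": 1.0}}

```text
clock: 1.6
tool_pos: [0.5304, 0.0918, 0.3207]
ee_rot: [[0.957, 0.291, -0.0], [0.291, -0.957, 0.0], [-0.0, -0.0, -1.0]]
force: [0.9, -0.6, 0.7]
grip_width: 1.003
gripper_force: 0.0
```

Request:
{"method": "nudge_tcp", "body": {"motion": "0,0,0,0,0,0\n0,0,0,0,0,0"}}

```text
clock: 1.85
tool_pos: [0.5294, 0.0891, 0.3204]
ee_rot: [[0.957, 0.29, -0.001], [0.29, -0.957, -0.0], [-0.001, -0.0, -1.0]]
force: [-0.9, -0.3, -0.3]
grip_width: 0.999
gripper_force: 0.0
```

Run:
```python
from h import *
import cv2,pickle
s=manip.observe();c=manip.camera_info('wrist');a=manip.get_image('wrist')
print(s['clock'],s['tool_pos'],s['force']);pickle.dump((c,s,a),open('w1.pkl','wb'))
cv2.imwrite('pics/w1.png',cv2.resize(a,None,fx=1.5625,fy=1.5625,interpolation=2))
```

```text
1.85 [0.52938991 0.0891371  0.32043321] [-0.85058745 -0.31965124 -0.25835447]
```

View pics/w1.png

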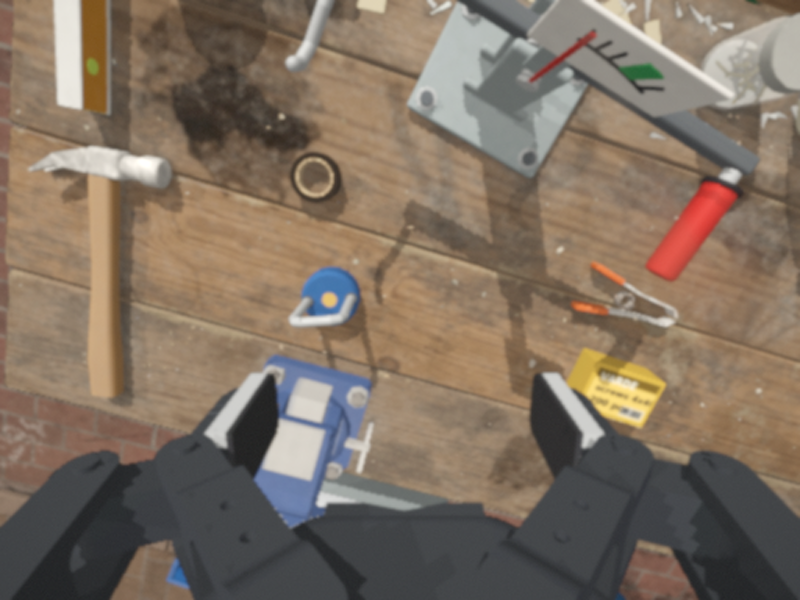

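Run:
```python
from h import *
import pickle
c,s,_=pickle.load(open('w1.pkl','rb'));W=c
S,D=C['scene'],C['side'];m=.001
a=lambda x,y:np.array([150+x/3,125+y/3]); b=lambda x,y:np.array([172+(x-400)/2.5,125+y/2.5]);w=lambda x,y:np.array([x,y])/1.5625
print('handle end',tri([(S,a(350,140)),(D,b(633,220)),(W,w(664,270))]),'root',tri([(S,a(290,108)),(D,b(723,221)),(W,w(722,190))]))
print('corner',tri([(S,a(150,355)),(D,b(652,262)),(W,w(408,105))]))
print('tip',tri([(S,a(95,303)),(W,w(294,62))]))
print('orange dot',tri([(S,a(328,479)),(D,b(448,247)),(W,w(329,299))]))
print('bar',[tri([(S,a(*p)),(D,b(*q)),(W,w(*r))]) for p,q,r in(((333,407),(457,190),(345,319)),((320,450),(440,180),(296,321)))])
o=[(W,(-60,75,12),w(408,105)),(W,(-60,-75,12),w(530,178)),(W,(60,75,12),w(462,3)),(W,(-93,-160,160),w(664,270)),(W,(-18,-160,160),w(722,190)),(W,(-93,140,172),w(294,62)),(W,(0,-168,165),w(755,165)),
(S,(-60,75,12),a(150,355)),(S,(-60,-75,12),a(262,286)),(S,(-93,-160,160),a(350,140)),(S,(0,148,160),a(28,255)),(D,(-93,-160,160),b(633,220)),(D,(-60,-75,12),b(656,333)),(D,(60,-75,12),b(781,332)),(D,(-60,75,12),b(652,262))]
o=[(k,np.array(L)*m,u) for k,L,u in o]
p,r=fit(o[:7],[.7,0,-.2]);print('stand wrist only',p,r.tolist())
p,r=fit(o,[.7,0,-.2]);print('stand',p,r.tolist())
print('seat',world(p,[-.075,.14,.1585]),'htop',world(p,[-.056,-.16,.172]))
q=[(W,(0,0,28),w(329,299)),(W,(0,-24,100),w(345,319)),(W,(0,24,100),w(296,321)),(S,(0,0,28),a(328,479)),(D,(0,0,28),b(448,247)),(S,(0,-24,100),a(333,407)),(S,(0,24,100),a(320,450)),(D,(0,-24,100),b(457,190)),(D,(0,24,100),b(440,180))]
print('weight',fit([(k,np.array(L)*m,u) for k,L,u in q],[.45,.15,.3]))
```

```text
handle end (array([ 0.58894906, -0.10002374,  0.16018737]), np.float64(0.936344698948858)) root (array([ 0.65622246, -0.11202131,  0.16071719]), np.float64(1.7814549988067938))
corner (array([0.66445795, 0.12254644, 0.00993062]), np.float64(1.6613957809442184))
tip (array([0.64513942, 0.19764199, 0.16733603]), np.float64(0.668475115196884))
orange dot (array([0.44848852, 0.14967978, 0.0251154 ]), np.float64(1.1802490813362851))
bar [(array([0.45793473, 0.12563942, 0.09653643]), np.float64(2.149808960399298)), (array([0.4420442 , 0.16891827, 0.09348802]), np.float64(1.6298220918750417))]
stand wrist only [ 0.70783074  0.0415236  -0.19195568] [[-1.4, -0.2], [1.5, -0.2], [2.8, -14.6], [-3.1, 2.5], [1.2, -4.1], [-0.6, 1.4], [-0.0, 0.5]]
stand [ 0.70760945  0.04089858 -0.19218426] [[-1.1, 0.0], [1.8, 0.1], [3.2, -14.3], [-2.8, 2.9], [1.6, -3.7], [-0.0, 1.8], [0.4, 0.9], [-1.1, 2.2], [0.2, -2.1], [-0.3, 0.7], [-2.2, 0.5], [-0.9, 0.0], [0.4, -2.0], [1.6, -0.6], [-1.4, -2.3]]
seat [[0.66073072 0.19264635 0.1585    ]] htop [[ 0.6220799  -0.10545953  0.172     ]]
weight (array([0.45059673, 0.14710994, 0.34579088]), array([[ 1.4, -0.1],
       [-0.4,  0.2],
       [-1.8,  0.5],
       [-1.3, -2.4],
       [-0.3, -0.1],
       [-0.4, -3.5],
       [-0.7, -2.6],
       [-1. ,  0.4],
       [-1.6, -1.9]]))
```

Scaled: -0.0783 m is -3.915, -0.0587 m is -2.935, -0.052 rad is -1.04.

Request:
{"method": "nudge_tcp", "body": {"motion": "-1,-1.5,1.5,0,0,-0.4\n-2,-2.75,3.5,0,0,-1.04\n-2.935,-3.915,5.5,0,0,-1.04\n-2.935,-3.915,7,0,0,-1.04\n-2.935,-3.915,7,0,0,-1.04\n-2.935,-3.915,7,0,0,-1.04"}}

```text
clock: 2.65
tool_pos: [0.4518, 0.1466, 0.1823]
ee_rot: [[0.941, 0.338, 0.002], [0.338, -0.941, 0.0], [0.002, 0.0, -1.0]]
force: [-0.7, 0.5, 0.4]
grip_width: 1.0
gripper_force: 0.0
```

Run:
```python
from h import *
import cv2,pickle
s=manip.observe();c=manip.camera_info('wrist');a=manip.get_image('wrist')
print(s['clock'],s['tool_pos'])
R=np.array(s['ee_rot'])
for x,y,yaw in [(.4505,.147,.346)]:
    for P in world((x,y,yaw),[[0,-.024,.1045],[0,.024,.1045],[0,0,.028],[0,-.0285,.09],[0,.0285,.09]]):
        u=proj(c,P)[0];print(u*1.5625);cv2.circle(a,tuple(int(v) for v in u.round()),2,(0,255,0),-1)
pickle.dump((c,s,a),open('w2.pkl','wb'))
cv2.imwrite('pics/w2.png',cv2.resize(a,None,fx=1.5625,fy=1.5625,interpolation=2))
```

```text
2.65 [0.4518362  0.14661433 0.1823023 ]
[442.15092407 308.31685109]
[358.90069854 308.40916439]
[401.18272923 277.68832199]
[447.46962531 301.1703724 ]
[353.88640875 301.27358111]
```

View pics/w2.png

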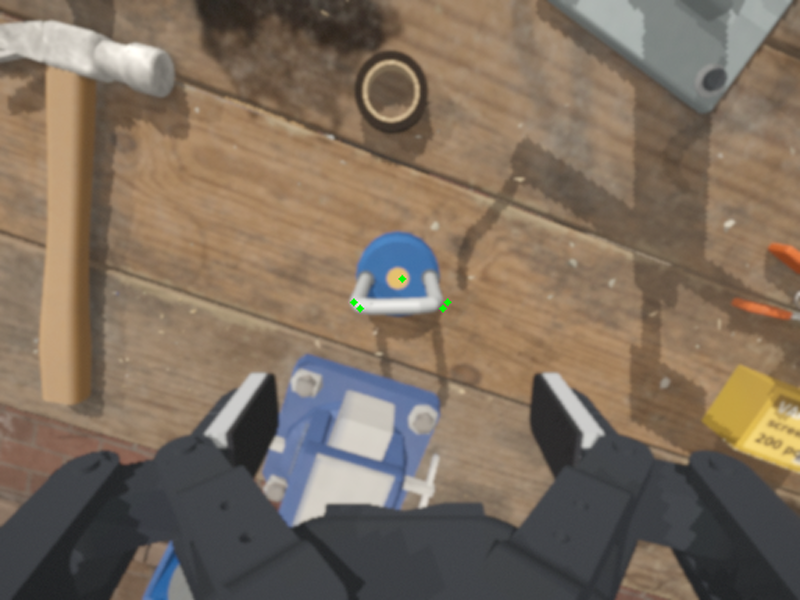

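Scaled: 0.03 m is 1.5, -0.002 m is -0.1, -0.03 rad is -0.6.

Request:
{"method": "nudge_tcp", "body": {"motion": "0.05,-0.1,1.5,0,0,-0.6\n0.05,-0.1,3.25,0,0,-0.6\n0.05,-0.1,4.5,0,0,-0.6\n0.05,-0.1,5,0,0,-0.6\n0.05,-0.1,5,0,0,-0.6"}}

```text
clock: 3.32
tool_pos: [0.4518, 0.1493, 0.0814]
ee_rot: [[0.93, 0.367, 0.0], [0.367, -0.93, 0.0], [0.0, 0.0, -1.0]]
force: [0.2, -0.1, -0.6]
grip_width: 0.996
gripper_force: 0.0
```

Request:
{"method": "nudge_tcp", "body": {"motion": "0,0,0,0,0,0\n0,0,0,0,0,0\n0,0,0,0,0,0\n0,0,0,0,0,0\n0,0,0,0,0,0\n0,0,0,0,0,0", "aperture": 0.0, "clamp_n": 50}}

```text
clock: 4.08
tool_pos: [0.4519, 0.1496, 0.0815]
ee_rot: [[0.93, 0.367, 0.001], [0.367, -0.93, 0.0], [0.001, 0.0, -1.0]]
force: [2.1, -0.2, 0.5]
grip_width: -0.003
gripper_force: 0.8
```

Run:
```python
from h import *
import cv2
a=manip.get_image('wrist');b=manip.get_image('side');d=manip.get_image('scene')
m=np.zeros((600,800,3),np.uint8)
m[:300,:400]=cv2.resize(a,(400,300))
m[:300,400:]=cv2.resize(b[140:260,120:280],(400,300))
m[300:,:400]=cv2.resize(d[200:320,190:350],(400,300))
cv2.imwrite('pics/m1.png',m)
```

```text
(no output)
```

View pics/m1.png

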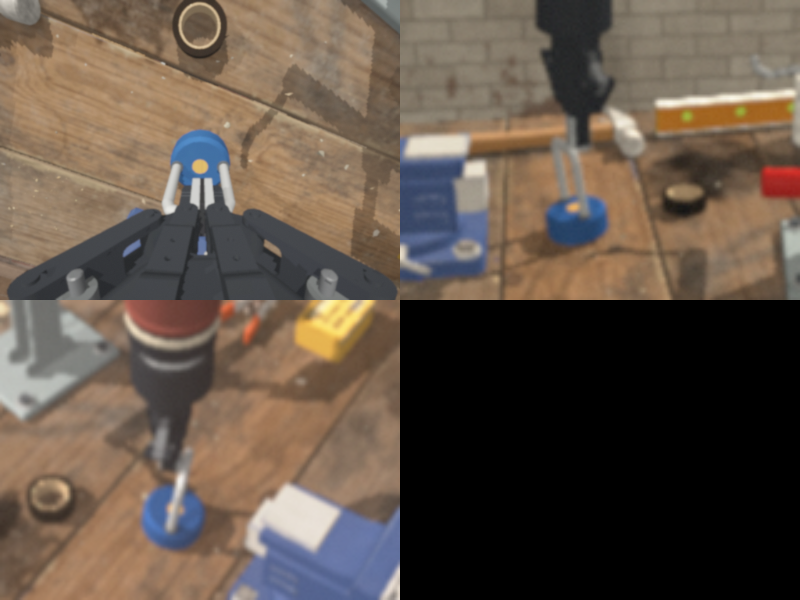

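Run:
```python
from h import *
s=manip.observe();p=s['tool_pos'];R=np.array(s['ee_rot']);W=manip.camera_info('wrist')
print(s['clock'],p,s['force'])
tip=p+.022*R[:,2]
L=world((.4505,.149,.37),[[0,.024,.1],[0,-.024,.1],[0,0,.028]])
for n,P in (('tcp',p),('tip',tip),('bar+',L[0]),('bar-',L[1]),('dot',L[2])):
    u=proj(W,P)[0]*[400/512,300/384];d=(proj(C['side'],P)[0]-[120,140])*2.5+[400,0];e=(proj(C['scene'],P)[0]-[190,200])*2.5+[0,300]
    print(n,P.round(4),'wrist',u.round(),'side',d.round(),'scene',e.round())
```

```text
4.225 [0.45112561 0.14941097 0.08077626] [0.91985418 0.22527719 2.02606266]
tcp [0.4511 0.1494 0.0808] wrist [201. 182.] side [576. 162.] scene [169. 475.]
tip [0.4511 0.1494 0.0588] wrist [201. 171.] side [577. 182.] scene [169. 489.]
bar+ [0.4418 0.1714 0.1   ] wrist [167. 194.] side [565. 137.] scene [165. 483.]
bar- [0.4592 0.1266 0.1   ] wrist [234. 194.] side [585. 153.] scene [175. 444.]
dot [0.4505 0.149  0.028 ] wrist [201. 161.] side [577. 209.] scene [169. 507.]
```

Run:
```python
from h import *
import cv2
a=manip.get_image('wrist');b=manip.get_image('side');d=manip.get_image('scene')
m=np.zeros((600,800,3),np.uint8)
m[:300,:400]=cv2.resize(a[155:290,170:350],(400,300),interpolation=2)
m[:,400:]=cv2.resize(b[160:250,160:220],(400,600),interpolation=2)
m[300:,:400]=cv2.resize(d[235:310,220:320],(400,300),interpolation=2)
cv2.imwrite('pics/m2.png',m)
```

```text
(no output)
```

View pics/m2.png

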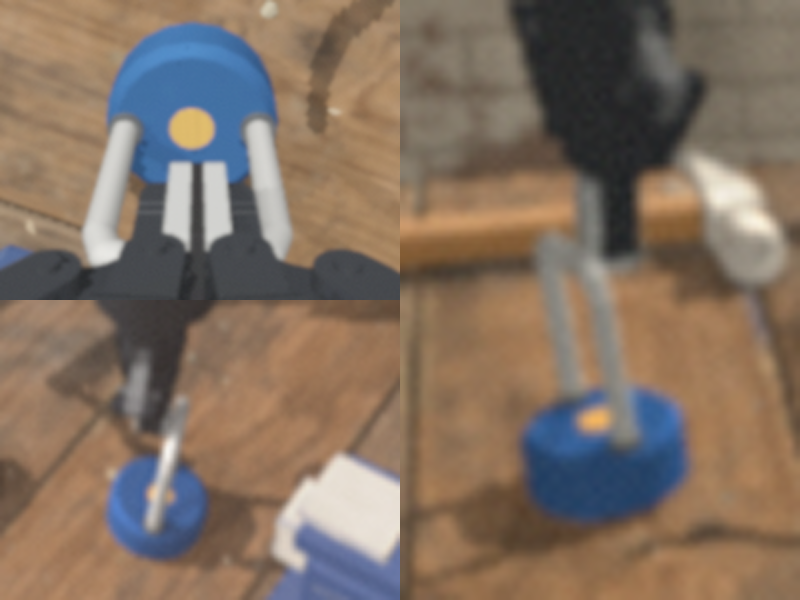

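Run:
```python
from h import *
s=manip.observe();W=manip.camera_info('wrist')
print(s['tool_pos'],s['force'],s['torque'],s['grip_width'])
S,D=C['scene'],C['side']
print('tip SD',tri([(D,(192.3,199.8)),(S,(257.5,268))]),tri([(D,(192.3,199.8)),(S,(257.5,268)),(W,(258.6,227))]))
# weight: dot, leg tops (side, scene, wrist)
L=[((160+245*.15-0,0),)]
d=lambda x,y:(160+(x-400)*.15,160+y*.15); w=lambda x,y:(170+x*.45,155+y*.45); e=lambda x,y:(220+x/4,235+(y-300)/4)
print('dot',tri([(D,d(597,420)),(S,e(158,495)),(W,w(192,128))]))
print('legs top',tri([(D,d(548,240)),(W,w(97,255))]),tri([(D,d(592,265)),(W,w(282,255))]))
print('leg base',tri([(D,d(570,395)),(W,w(124,120))]),tri([(D,d(624,440)),(W,w(260,120))]))
```

```text
[0.45109291 0.14941803 0.08069045] [1.83014274 0.55357139 1.19924313] [ 0.09432711 -0.20257999 -0.02193664] -0.0018427882633644311
tip SD (array([0.45322774, 0.15141288, 0.09233675]), np.float64(1.1948097065364323)) (array([0.45787212, 0.15100222, 0.08847581]), np.float64(2.5389905927755763))
dot (array([0.44546239, 0.14792758, 0.02936353]), np.float64(0.6805399545407909))
legs top (array([0.4294547 , 0.16718115, 0.10072771]), np.float64(0.8342085404480599)) (array([0.44851006, 0.12431036, 0.10420414]), np.float64(0.8522936140264505))
leg base (array([0.43905768, 0.17198253, 0.02952613]), np.float64(0.5047706387956339)) (array([0.45761496, 0.12620264, 0.03072257]), np.float64(0.4957135880870567))
```

Scaled: -0.1 m is -5, -0.08 m is -4.

Request:
{"method": "nudge_tcp", "body": {"motion": "0.3,0,0,0,0,0\n0.6,0,0,0,0,0\n0.9,0,0,0,0,0\n1.3,0,0,0,0,0\n1.6,0,0,0,0,0\n1.6,0,-2,0,0,0\n1,0,-4,0,0,0\n0,0,-5,0,0,0\n0,0,-5,0,0,0\n0,0,-5,0,0,0"}}

```text
clock: 5.62
tool_pos: [0.4516, 0.1495, 0.1803]
ee_rot: [[0.93, 0.367, -0.0], [0.367, -0.93, 0.0], [-0.0, -0.0, -1.0]]
force: [0.0, 0.2, 0.3]
grip_width: 0.002
gripper_force: 0.0
```

Request:
{"method": "nudge_tcp", "body": {"motion": "0,0,0,0,0,0\n0,0,0,0,0,0\n0,0,0,0,0,0\n0,0,0,0,0,0", "aperture": 1.0}}

```text
clock: 6.12
tool_pos: [0.4513, 0.1495, 0.1807]
ee_rot: [[0.93, 0.367, -0.0], [0.367, -0.93, -0.0], [-0.0, -0.0, -1.0]]
force: [1.1, 0.5, -0.1]
grip_width: 0.845
gripper_force: 0.0
```

Run:
```python
from h import *
import cv2
s=manip.observe();W=manip.camera_info('wrist');a=manip.get_image('wrist')
print(s['clock'],s['tool_pos'])
C['wrist']=W;obs=[]
for n in('wrist','scene','side'):
    im=a if n=='wrist' else manip.get_image(n)
    u0=proj(C[n],[.449,.149,.028])[0].astype(int);h=25 if n=='wrist' else 14
    x0,y0=u0-h;cr=cv2.cvtColor(im[y0:y0+2*h,x0:x0+2*h],cv2.COLOR_BGR2HSV)
    m=cv2.inRange(cr,(12,100,140),(28,255,255))
    k,lab,st,ce=cv2.connectedComponentsWithStats(m)
    print(n,u0,[(st[i,4],(ce[i]+[x0,y0]).round(1)) for i in range(1,k) if st[i,4]>3])
cv2.imwrite('pics/w3.png',cv2.resize(a[100:292,130:386],(800,600),interpolation=2))
```

```text
6.125 [0.4512629 0.1494524 0.1807492]
wrist [257 178] [(np.int32(23), array([234.1, 154.7])), (np.int32(111), array([256.8, 177.9]))]
scene [258 283] [(np.int32(65), array([246.5, 273.7])), (np.int32(61), array([267.8, 272.4])), (np.int32(8), array([259.2, 283.8])), (np.int32(17), array([244.5, 292.4]))]
side [190 223] [(np.int32(97), array([180.1, 213.9])), (np.int32(27), array([191., 213.])), (np.int32(69), array([200.6, 214. ])), (np.int32(9), array([190.8, 223.4])), (np.int32(13), array([176.5, 227.8]))]
```

View pics/w3.png

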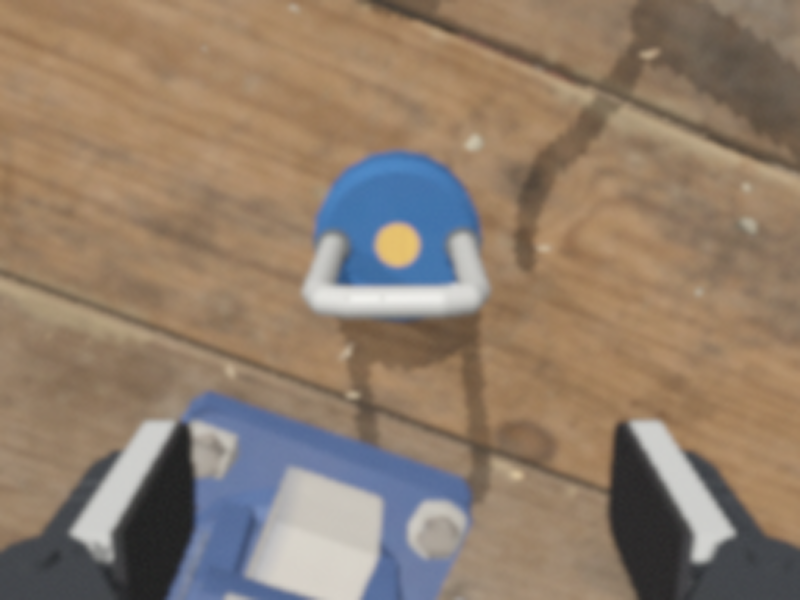

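Scaled: 0.115 m is 5.75, 0.1 m is 5.

Request:
{"method": "nudge_tcp", "body": {"motion": "-0.2,0,1.5,0,0,0\n-0.2,0,3.5,0,0,0\n-0.2,0,5,0,0,0\n-0.2,0,5.75,0,0,0\n-0.2,0,5.75,0,0,0"}}

```text
clock: 6.9
tool_pos: [0.4467, 0.1478, 0.0651]
ee_rot: [[0.93, 0.367, -0.002], [0.367, -0.93, -0.0], [-0.002, -0.0, -1.0]]
force: [-0.0, -0.6, 0.9]
grip_width: 1.002
gripper_force: 0.0
```

Request:
{"method": "nudge_tcp", "body": {"motion": "0,0,0.4,0,0,0\n0,0,0.75,0,0,0\n0,0,0.75,0,0,0"}}

```text
clock: 7.28
tool_pos: [0.4472, 0.1479, 0.0506]
ee_rot: [[0.93, 0.367, -0.001], [0.367, -0.93, -0.0], [-0.001, -0.0, -1.0]]
force: [-0.0, 1.1, 0.1]
grip_width: 1.002
gripper_force: 0.0
```

Request:
{"method": "nudge_tcp", "body": {"motion": "0,0,0,0,0,0\n0,0,0,0,0,0\n0,0,0,0,0,0\n0,0,0,0,0,0\n0,0,0,0,0,0", "aperture": 0.0, "clamp_n": 50}}

```text
clock: 7.9
tool_pos: [0.448, 0.1483, 0.0516]
ee_rot: [[0.93, 0.367, 0.001], [0.367, -0.93, 0.001], [0.001, -0.0, -1.0]]
force: [-0.4, 2.0, 5.3]
grip_width: 0.646
gripper_force: 51.5
```

Scaled: 0.15 m is 7.5, -0.092 m is -4.6, 0.568 rad is 11.36.

Request:
{"method": "nudge_tcp", "body": {"motion": "0,0,-1,0,0,0\n0,0,-3,0,0,0\n1,0,-4.6,0,0,2\n2.5,-0.05,-4.6,0,0,4.4\n4,-0.1,-4.6,0,0,6.8\n5.5,-0.15,-4.6,0,0,9.2\n6.75,-0.2,-4.6,0,0,11.36\n7.5,-0.215,-4.6,0,0,11.36\n7.5,-0.215,-4.6,0,0,11.36\n7.5,-0.215,-4.6,0,0,11.36\n7.5,-0.215,-4.6,0,0,11.36"}}

```text
clock: 9.28
tool_pos: [0.5713, 0.0449, 0.1432]
ee_rot: [[0.997, -0.083, 0.002], [-0.083, -0.995, 0.059], [-0.003, -0.059, -0.998]]
force: [-0.3, 1.3, -6.3]
grip_width: 0.646
gripper_force: 55.3
```

Run:
```python
from h import *
import cv2
s=manip.observe();a=manip.get_image('wrist');c=manip.camera_info('wrist');b=manip.get_image('side')
print(s['tool_pos'],s['force'],s['grip_width'])
p=(.7076,.0409,-.1922)
for P in world(p,[[-.075,.14,.1585],[-.093,.14,.1765],[0,.14,.169]]):
    u=proj(c,P)[0];print(u);cv2.circle(a,tuple(int(v) for v in u.round()),1,(0,255,0),-1)
m=np.zeros((600,800,3),np.uint8)
m[:300,:400]=cv2.resize(a,(400,300));m[:300,400:]=cv2.resize(a[90:240,160:360],(400,300),interpolation=2)
m[300:,:400]=cv2.resize(b[120:240,170:330],(400,300),interpolation=2)
d=manip.get_image('scene');m[300:,400:]=cv2.resize(d[160:280,130:290],(400,300),interpolation=2)
cv2.imwrite('pics/w4.png',m)
```

```text
[0.57131675 0.04493744 0.14316097] [-0.30628769  1.31338761 -6.32783747] 0.6458825293256574
[-39.26195732 104.63310043]
[-72.50363495 142.95740253]
[-105.83873745  -87.73507137]
```

View pics/w4.png

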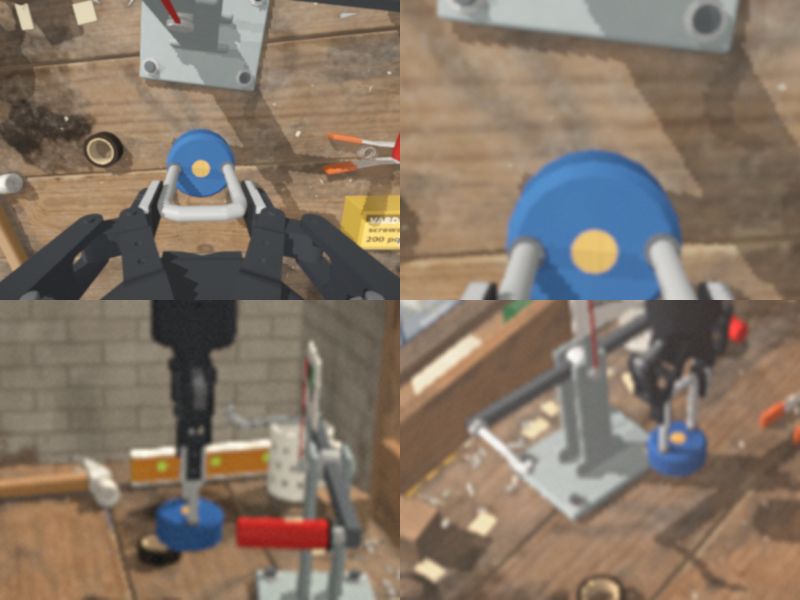

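Request:
{"method": "nudge_tcp", "body": {"motion": "0,0,0,0,0,0"}}

```text
clock: 9.55
tool_pos: [0.5718, 0.0453, 0.1431]
ee_rot: [[0.997, -0.083, 0.002], [-0.083, -0.995, 0.059], [-0.003, -0.059, -0.998]]
force: [-0.5, 0.4, -5.4]
grip_width: 0.642
gripper_force: 55.3
```

Run:
```python
from h import *
s=manip.observe();print(np.round(s['joint_positions'],3),s['joint_vel'],s['tool_pos'])
```

```text
[-0.084  0.428 -0.149  0.997  0.059  3.141] [-0.00122394  0.00018648  0.00105681 -0.00242127 -0.00024798 -0.00048949] [0.57176437 0.04525128 0.14314039]
```

Run:
```python
from h import *
from scipy.spatial.transform import Rotation as Ro
s=manip.observe();R=Ro.from_matrix(s['ee_rot'])
def down(yaw): c,q=np.cos(yaw),np.sin(yaw);return Ro.from_matrix(np.array([[c,q,0],[q,-c,0],[0,0,-1.]]))
for y in(.3,.8,1.4): print(y,(R.inv()*down(y)).as_rotvec().round(3), R.inv().apply(np.array([-.05,.06,0])).round(3))
```

```text
0.3 [-0.059 -0.008 -0.383] [-0.055 -0.056  0.003]
0.8 [-0.056 -0.023 -0.882] [-0.055 -0.056  0.003]
1.4 [-0.05  -0.041 -1.482] [-0.055 -0.056  0.003]
```

Units first: shifts go in units of 20 mm and turns go in units of 0.05 rad. So -0.056 m is -2.8, -0.055 m is -2.75, -1.482 rad is -29.64.

Request:
{"method": "nudge_tcp", "body": {"motion": "-1,0,0,-0.6,-0.08,-3.6\n-2,0,0.05,-1.18,-0.16,-7.2\n-2.75,-0.5,0.15,-1.16,-0.28,-10.8\n-2.75,-1.5,0.15,-1.14,-0.38,-14.4\n-2.75,-2.25,0.15,-1.12,-0.46,-17.64\n-2.75,-2.8,0.15,-1.08,-0.58,-21.2\n-2.75,-2.8,0.15,-1.04,-0.7,-24.8\n-2.75,-2.8,0.15,-1,-0.82,-28.4\n-2.75,-2.8,0.15,-1,-0.82,-29.64\n-2.75,-2.8,0.15,-1,-0.82,-29.64"}}

```text
clock: 10.8
tool_pos: [0.5216, 0.1056, 0.1436]
ee_rot: [[0.171, 0.985, 0.0], [0.985, -0.171, 0.0], [0.0, 0.0, -1.0]]
force: [0.5, -0.3, -4.6]
grip_width: 0.643
gripper_force: 55.3
```

Run:
```python
from h import *
from scipy.spatial.transform import Rotation as Ro
s=manip.observe();print(s['tool_pos'],s['force'],np.round(s['joint_positions'],3))
R=Ro.from_matrix(s['ee_rot'])
def down(yaw): c,q=np.cos(yaw),np.sin(yaw);return Ro.from_matrix(np.array([[c,q,0],[q,-c,0],[0,0,-1.]]))
Y=np.pi-.1922
for y in(1.9,2.4,Y): print(y,(R.inv()*down(y)).as_rotvec().round(3))
T=np.array([.586,.207,.143]);print(R.inv().apply(T-s['tool_pos']).round(4))
```

```text
[0.52163624 0.10560483 0.14358563] [ 0.48281151 -0.2691011  -4.57200848] [ 0.062  0.356 -0.259  0.956  0.     1.805]
1.9 [ 0.    -0.    -0.501]
2.4 [ 0.    -0.    -1.001]
2.949392653589793 [ 0.   -0.   -1.55]
[0.1109 0.0461 0.0006]
```

Scaled: 0.111 m is 5.55, 0.1 m is 5, -1.55 rad is -31.

Request:
{"method": "nudge_tcp", "body": {"motion": "0,0,0,0,0,-3.6\n1,0,0,0,0,-7.2\n2,0,0,0,0,-10.8\n3,0,0,0,0,-14.4\n4,0.5,0,0,0,-18\n5,1,0,0,0,-21.6\n5.55,1.5,0,0,0,-25.2\n5.55,2,0,0,0,-28.8\n5.55,2.3,0,0,0,-31\n5.55,2.3,0,0,0,-31\n5.55,2.3,0,0,0,-31"}}

```text
clock: 12.18
tool_pos: [0.5856, 0.2069, 0.1434]
ee_rot: [[-0.981, 0.194, -0.0], [0.194, 0.981, -0.0], [0.0, -0.0, -1.0]]
force: [0.1, -0.2, -4.9]
grip_width: 0.645
gripper_force: 55.3
```

Run:
```python
from h import *
s=manip.observe();print(s['tool_pos'],s['force'],np.round(s['joint_positions'],3))
import cv2,pickle
S={n:manip.get_image(n) for n in('wrist','scene','side')};c=manip.camera_info('wrist');pickle.dump((c,s,S),open('w5.pkl','wb'))
# orange dot -> weight centre
W=c;C['wrist']=W
for n in S:
    g=proj(C[n],np.array(s['tool_pos'])+[0,0,-.0235])[0].astype(int);h=30 if n=='wrist' else 14
    x0,y0=g-h;cr=cv2.cvtColor(S[n][y0:y0+2*h,x0:x0+2*h],cv2.COLOR_BGR2HSV)
    m=cv2.inRange(cr,(12,100,140),(28,255,255));k,_,st,ce=cv2.connectedComponentsWithStats(m)
    print(n,g,[(st[i,4],(ce[i]+[x0,y0]).round(1)) for i in range(1,k) if st[i,4]>5])
```

```text
[0.58561145 0.20686213 0.14341119] [ 0.14979739 -0.19471821 -4.92762962] [0.222 0.518 0.    1.054 0.    0.418]
wrist [258 216] [(np.int32(316), array([256.8, 215.2]))]
scene [199 251] [(np.int32(17), array([200.1, 251.4]))]
side [238 180] [(np.int32(29), array([225.1, 188.2]))]
```

Request:
{"method": "nudge_tcp", "body": {"motion": "-0.75,0,0,0,0,0\n-1.5,0,0,0,0,0\n-2.25,0,0,0,0,0\n-3,0,0,0,0,0\n-3.5,0,0,0,0,0\n-3.825,0.03,0,0,0,0\n-3.825,0.03,0,0,0,0\n-3.825,0.03,0,0,0,0"}}

```text
clock: 13.32
tool_pos: [0.6608, 0.1928, 0.1435]
ee_rot: [[-0.982, 0.191, -0.0], [0.191, 0.982, -0.0], [0.0, -0.0, -1.0]]
force: [1.1, -0.2, -5.7]
grip_width: 0.643
gripper_force: 55.3
```

Request:
{"method": "nudge_tcp", "body": {"motion": "0,0,0.5,0,0,0\n0,0,1,0,0,0\n0,0,1.25,0,0,0\n0,0,1.25,0,0,0"}}

```text
clock: 13.82
tool_pos: [0.6607, 0.1926, 0.1178]
ee_rot: [[-0.982, 0.191, -0.001], [0.191, 0.982, -0.0], [0.001, -0.001, -1.0]]
force: [0.3, -0.5, -5.8]
grip_width: 0.643
gripper_force: 55.4
```

Lower gently until the hook takes the load.

Scaled: 0.003 m is 0.15, 0.002 m is 0.1.

Request:
{"method": "nudge_tcp", "body": {"motion": "0,0,0.1,0,0,0\n0,0,0.15,0,0,0\n0,0,0.15,0,0,0"}}

```text
clock: 14.2
tool_pos: [0.6613, 0.1927, 0.1156]
ee_rot: [[-0.981, 0.191, 0.0], [0.191, 0.981, -0.0], [-0.0, -0.0, -1.0]]
force: [0.1, 0.2, -5.7]
grip_width: 0.644
gripper_force: 55.4
```

Request:
{"method": "nudge_tcp", "body": {"motion": "0,0,0.075,0,0,0\n0,0,0.15,0,0,0\n0,0,0.15,0,0,0"}}

```text
clock: 14.58
tool_pos: [0.6618, 0.1928, 0.1137]
ee_rot: [[-0.981, 0.191, 0.002], [0.191, 0.982, 0.0], [-0.002, 0.001, -1.0]]
force: [-1.9, -0.9, 4.7]
grip_width: 0.645
gripper_force: 56.1
```

Request:
{"method": "nudge_tcp", "body": {"motion": "0,0,-0.05,0,0,0\n0,0,-0.05,0,0,0\n0,0,-0.05,0,0,0\n0,0,-0.05,0,0,0\n0,0,-0.05,0,0,0\n0,0,-0.05,0,0,0", "aperture": 1.0}}

```text
clock: 15.32
tool_pos: [0.6612, 0.1927, 0.1135]
ee_rot: [[-0.982, 0.191, -0.0], [0.191, 0.982, -0.0], [-0.0, -0.0, -1.0]]
force: [-0.6, -0.4, 0.4]
grip_width: 0.999
gripper_force: 0.0
```

Request:
{"method": "nudge_tcp", "body": {"motion": "0,0,-1,0,0,0\n0,0,-2.5,0,0,0\n0,0,-4.5,0,0,0\n0,0,-6.5,0,0,0\n0,0,-6.5,0,0,0"}}

```text
clock: 15.95
tool_pos: [0.6629, 0.193, 0.2472]
ee_rot: [[-0.981, 0.191, 0.006], [0.191, 0.982, 0.001], [-0.006, 0.002, -1.0]]
force: [0.6, 0.6, 0.1]
grip_width: 1.001
gripper_force: 0.0
```

Run:
```python
from h import *
import cv2,pickle
s=manip.observe();c=manip.camera_info('wrist');C['wrist']=c
S={n:manip.get_image(n) for n in('wrist','scene','side')};pickle.dump((c,s,S),open('w6.pkl','wb'))
for n in S:
    g=proj(C[n],[.6615,.1925,.091])[0].astype(int);h=40 if n=='wrist' else 14
    x0,y0=np.maximum(g-h,0);cr=cv2.cvtColor(S[n][y0:y0+2*h,x0:x0+2*h],cv2.COLOR_BGR2HSV)
    o=cv2.inRange(cr,(12,110,140),(28,255,255));b=cv2.inRange(cr,(100,130,60),(120,255,255))
    ys,xs=np.nonzero(o);yb,xb=np.nonzero(b)
    print(n,'pred dot',g,'orange',len(xs),(np.median(xs)+x0,np.median(ys)+y0) if len(xs) else 0,'blue',len(xb),(xb.mean()+x0,yb.mean()+y0) if len(xb) else 0)
```

```text
wrist pred dot [257 172] orange 3 (np.float64(256.0), np.float64(167.0)) blue 1118 (np.float64(258.97137745974953), np.float64(161.17441860465115))
scene pred dot [180 242] orange 12 (np.float64(181.0), np.float64(243.0)) blue 97 (np.float64(181.68041237113403), np.float64(246.09278350515464))
side pred dot [266 191] orange 156 (np.float64(262.0), np.float64(184.0)) blue 229 (np.float64(265.9956331877729), np.float64(197.21397379912665))
```

Scaled: -0.3 m is -15, -0.22 m is -11.

Request:
{"method": "nudge_tcp", "body": {"motion": "2,0,0,0,0,0\n4,-1,0,0,0,0\n4.5,-3.5,0,0,0,0\n4.5,-6,0,0,0,0\n4.5,-8.5,0,0,0,0\n4.5,-11,0,0,0,0\n3,-13.25,0,0,0,0\n1.25,-14.75,0,0,0,0\n-0.74,-15,0,0,0,0\n-0.74,-15,0,0,0,0\n-0.74,-15,0,0,0,0"}}

```text
clock: 17.48
tool_pos: [0.6173, -0.1042, 0.2422]
ee_rot: [[-0.982, 0.191, -0.003], [0.191, 0.982, 0.001], [0.003, 0.0, -1.0]]
force: [-0.0, -0.2, -0.6]
grip_width: 1.002
gripper_force: 0.0
```

Run:
```python
from h import *
import cv2,pickle
s=manip.observe();c=manip.camera_info('wrist');C['wrist']=c
S={n:manip.get_image(n) for n in('wrist','scene','side')};pickle.dump((c,s,S),open('w7.pkl','wb'))
print(s['clock'],s['tool_pos'],np.round(s['joint_positions'],3))
a=S['wrist'];h=cv2.cvtColor(a,cv2.COLOR_BGR2HSV)
m=cv2.inRange(h,(0,170,90),(6,255,255))|cv2.inRange(h,(174,170,90),(180,255,255))
k,_,st,ce=cv2.connectedComponentsWithStats(m);print([(st[i].tolist(),ce[i].round(1)) for i in range(1,k) if st[i,4]>20])
p=(.7076,.0409,-.1922);print(proj(c,world(p,[[-.093,-.160,.16],[-.018,-.16,.16],[-.056,-.16,.172]])).round(1).tolist())
for n in('scene','side'):print(n,proj(C[n],world(p,[[-.025,0,.16],[-.025,0,.265]])).round(1).tolist())
```

```text
17.475 [ 0.61727541 -0.10418629  0.24221289] [-0.284  0.481  0.202  1.294  0.    -0.091]
[([248, 157, 25, 81, 1932], array([259.8, 196.2])), ([115, 375, 7, 9, 40], array([118.1, 379.7]))]
[[258.4, 158.0], [258.4, 235.9], [258.4, 202.2]]
scene [[207.5, 187.8], [204.7, 157.2]]
side [[290.5, 185.9], [293.4, 142.7]]
```

Request:
{"method": "nudge_tcp", "body": {"motion": "0,0,1.5,0,0,0\n0,0,3.5,0,0,0\n0,0,5,0,0,0\n0,0,5.85,0,0,0\n0,0,5.85,0,0,0"}}

```text
clock: 18.25
tool_pos: [0.617, -0.1039, 0.1258]
ee_rot: [[-0.982, 0.191, -0.002], [0.191, 0.982, 0.001], [0.002, 0.0, -1.0]]
force: [-0.4, -0.3, 0.1]
grip_width: 1.003
gripper_force: 0.0
```

Request:
{"method": "nudge_tcp", "body": {"motion": "0,0,0,0,0,0\n0,0,0,0,0,0\n0,0,0,0,0,0\n0,0,0,0,0,0\n0,0,0,0,0,0\n0,0,0,0,0,0\n0,0,0,0,0,0", "aperture": 0.0, "clamp_n": 40}}

```text
clock: 19.12
tool_pos: [0.6189, -0.1033, 0.1272]
ee_rot: [[-0.982, 0.191, 0.002], [0.191, 0.982, 0.002], [-0.001, 0.002, -1.0]]
force: [1.2, 5.3, 3.8]
grip_width: 0.266
gripper_force: 39.0
```

Request:
{"method": "nudge_tcp", "body": {"motion": "0,0.01,0.4,0,0,0\n0,0.04,0.8,0,0,0\n0,0.09,1.2,0,0,0\n0,0.16,1.6,0,0,0\n0,0.25,2,0,0,0\n0,0.335,2.3,0,0,0\n0,0.405,2.515,0,0,0\n0,0.405,2.515,0,0,0\n0,0.405,2.515,0,0,0\n0,0.405,2.515,0,0,0"}}

```text
clock: 20.38
tool_pos: [0.6203, -0.0968, 0.0779]
ee_rot: [[-0.981, 0.192, 0.002], [0.192, 0.981, -0.0], [-0.002, -0.0, -1.0]]
force: [-4.5, 0.3, 12.3]
grip_width: 0.27
gripper_force: 43.1
```

Run:
```python
from h import *
import cv2,pickle
s=manip.observe();c=manip.camera_info('wrist')
S={n:manip.get_image(n) for n in('wrist','scene','side')};pickle.dump((c,s,S),open('w8.pkl','wb'))
p=(.7076,.0409,-.1922)
sc,si=S['scene'],S['side']
for th in(.27,.32,.37):
    print(th,proj(C['scene'],world(p,[[-.027,-.105*np.sin(th),.16+.105*np.cos(th)]])))
m=np.zeros((600,800,3),np.uint8)
m[:300,:400]=cv2.resize(sc[140:215,160:260],(400,300),interpolation=2)
m[:300,400:]=cv2.resize(sc[140:260,140:300],(400,300),interpolation=2)
m[300:,:400]=cv2.resize(si[120:240,210:370],(400,300),interpolation=2)
m[300:,400:]=cv2.resize(S['wrist'],(400,300))
cv2.imwrite('pics/f.png',m)
```

```text
0.27 [[213.58723522 153.97656322]]
0.32 [[215.07892412 153.60468955]]
0.37 [[216.54233688 153.32507873]]
```

View pics/f.png

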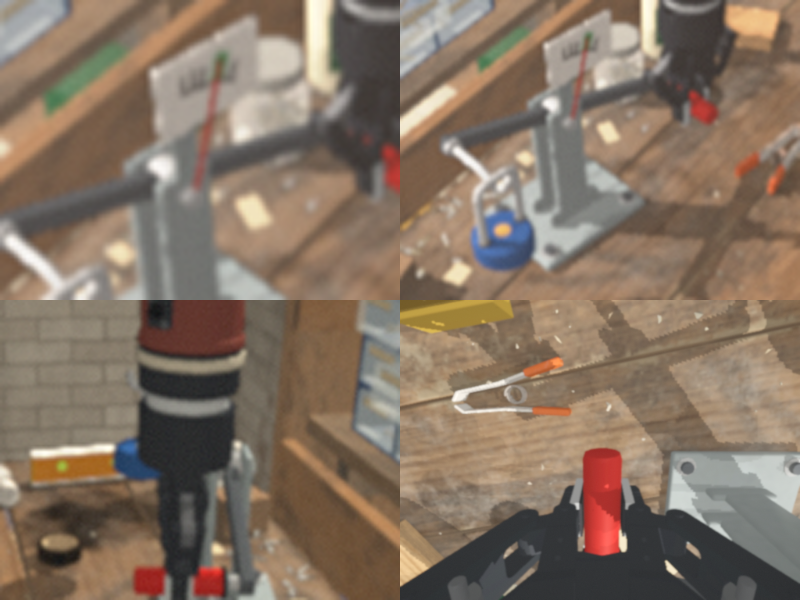

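Run:
```python
from h import *
import cv2,pickle
_,_,S=pickle.load(open('w8.pkl','rb'))
p=(.7076,.0409,-.1922)
def line(im):
    h=cv2.cvtColor(im,cv2.COLOR_BGR2HSV)
    m=cv2.inRange(h,(0,90,70),(8,255,255))|cv2.inRange(h,(172,90,70),(180,255,255))
    k=np.zeros_like(m);k[148:190,198:222]=1;m=m*k
    n,lab,st,ce=cv2.connectedComponentsWithStats(m);i=1+np.argmax(st[1:,4])
    ys,xs=np.nonzero(lab==i);return np.c_[xs,ys].astype(float),st[i]
def err(q,pts):
    A=proj(C['scene'],world((p[0]+q[1],p[1]+q[2],p[2]),[[-.027,0,.16],[-.027,-.105*np.sin(q[0]),.16+.105*np.cos(q[0])]]))
    d=A[1]-A[0];d/=np.linalg.norm(d);return (pts-A[0])@np.array([-d[1],d[0]])
a,s0=line(cv2.imread('pics/scene0.png'));b,s1=line(S['scene']);print(s0,s1)
# lateral offset calibrated with rest picture (theta=0)
off=np.mean(err([0,0,0],a));print('rest offset px',off,'rest angle alone',least_squares(lambda t:err([t[0],0,0],a)-0*off,[0.]).x)
for o in(0,off):print('theta',least_squares(lambda t:err([t[0],0,0],b)-o,[.3]).x)
# green band location
h=cv2.cvtColor(S['scene'],cv2.COLOR_BGR2HSV);h0=cv2.cvtColor(cv2.imread('pics/scene0.png'),cv2.COLOR_BGR2HSV)
for H in(h0,h):
    m=cv2.inRange(H,(45,70,40),(85,255,255));k=np.zeros_like(m);k[145:170,205:225]=1;ys,xs=np.nonzero(m*k);print('green',len(xs),xs.mean(),ys.mean(),xs.min(),xs.max())
print('top of pointer now',b[b[:,1]<b[:,1].min()+3].mean(0))
t=lambda r,th:proj(C['scene'],world(p,[[-.027,-r*np.sin(th),.16+r*np.cos(th)]]))[0].round(1)
print([(r,th,t(r,th).tolist()) for r in(.09,.1) for th in(.27,.32,.37)])
```

```text
[207 171   2  10  11] [209 169   5  17  27]
rest offset px 0.2447126058246649 rest angle alone [0.02052929]
theta [0.33903377]
theta [0.31689208]
green 7 214.42857142857142 155.85714285714286 214 215<stdin>:21: RuntimeWarning: Mean of empty slice.
  ret = ret.dtype.type(ret / rcount)
Traceback (most recent call last):
ValueError: zero-size array to reduction operation minimum which has no identity
```

Scaled: 0.0005 m is 0.025.

Request:
{"method": "nudge_tcp", "body": {"motion": "0,0,0.025,0,0,0\n0,0,0.025,0,0,0\n0,0,0.025,0,0,0\n0,0,0.025,0,0,0\n0,0,0.025,0,0,0\n0,0,0.025,0,0,0\n0,0,0.025,0,0,0\n0,0,0.025,0,0,0"}}

```text
clock: 21.52
tool_pos: [0.6203, -0.0966, 0.0775]
ee_rot: [[-0.981, 0.192, 0.002], [0.192, 0.981, -0.0], [-0.002, 0.0, -1.0]]
force: [-4.2, 1.9, 13.4]
grip_width: 0.265
gripper_force: 43.2
```

```bash
python3 -c "
from plant import manip
print(manip.finish_job())"
```

```text
the job is handed in; nothing more can be done
None
```

I handed the job in at 21.5 s: the weight hangs free on the hook and the gripper holds the handle down with the pointer mid-band (about 0.32 rad measured, 13 N), the first grasp having missed and briefly tipped the weight, with the tape roll, clip and screw box never touched; no verdict came back.

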